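# Count shaft collars through the gate of a counting board

## Robot

A 7-joint arm with a two-finger parallel gripper is mounted at the origin on the work surface. World frame = base frame: x ahead of the robot, y to its left, z up, the work surface at z = 0. Lengths are in m, angles in rad, forces in N, time in s.
With the tool pointing down it reaches from about 0.4 to 0.85 m from the base axis. Payload 6.9 kg.
Tool frame: the origin (TCP) lies midway between the tips of the shut fingers; the grasp point (between the pads) lies behind it (ctrl.pinch_z is the z of the grasp point in the tool frame, in m); z points along the fingers, y is the direction in which the jaws open and shut (so a half turn about z gives the same grasp; the last joint's range is limited). The gripper opens to 85 mm and grips with 20 to 120 N. Pads are 22 mm wide; open, the fingers measure 114 mm over their backs; the gripper's body (76 mm by 85 mm) begins 54 mm behind the grasp point. The pads swing forward as they close: fully open they stand 13 mm farther back than shut.
Start: joints at [1.363, 0.507, -0.238, 1.5, 0.126, 1.149, -0.155], TCP at [0.192, -0.595, 0.231] pointing down, gripper open.
Joint ranges: [-3.08, 3.08], [-0.24, 2.05], [-1.43, 1.35], [0, 2.5], [-1.52, 4.66], [0.17, 1.96], [-2.89, 2.89]. Speed limits (rad/s): [2.39, 2.39, 3.14, 3.14, 3.14, 3.14, 3.14].

## Interface

Orientations are given as a unit quaternion [w, x, y, z].
In Python, from station import ctrl, get_state, vision, ticket, models gives the robot as it stands. Calls block until the motion is done:
- ctrl.movep(position, orientation): joint-space move of the TCP to a pose.
- ctrl.movel(position, frame=None, max_speed=0.15): straight line of the TCP; frame=None keeps the orientation; max_speed is the mean speed in m/s.
- ctrl.set_joints(angles): joint-space move.
- ctrl.ungrasp() and ctrl.close_gripper(force=None): open the fingers fully, or close them until they stop; force is the grip in N (None keeps the last).
- ctrl.pause(seconds).
- ctrl.ik(position, orientation): joint angles nearest the present ones, or None.
- get_state(): the state.
- vision.grab_frame(name): name is "scene" or "top"; returns (picture, depth): 384x512x3 uint8, blue, green, red; 384x512 float32, m along the optical axis (not along the pixel's ray), 0 where there is no reading.
- vision.camera_info(name): a dict with "mtx" (3x3 intrinsics, pixels), "R" (3x3) and "t" (3): a world point X has camera coordinates R X + t. Camera axes: x right, y down, z forward; pixel columns grow to the right and rows downward; lengths in m; the calibration is good to about 2 mm. A picture is of the moment at which its call begins. camera_info takes no time and is no camera call.
A pose or a line that the arm cannot do raises ctrl.Unreachable and nothing moves.
- ticket.close_job(): hands the job in, once; it reports no verdict.
Trained networks look in the newest picture that a camera, given by its name, has taken for a name from the list of things; names that differ only in an ending like _2 or _b are one class to them, and where a whole thing is asked for, a point or a joint stands for the part that bears it (a point fixed in the world has none). Each returns a list of dicts, best first, with "p" (0 to 1); they miss things now and then, are a little off and sometimes report something else, mostly with a low value. They report only what shows in the picture. A call takes as long as a camera call.
- models.recognise(camera, target): "point" ([column, row] in pixels, amid what is visible of it).
- models.masks_of(camera, target): "mask" (384x512 bool, what is visible of it) and "point" ([column, row] in pixels, amid what is visible of it).
The state is a dict: "time": time; "qpos": joint angles; "qd": joint speeds; "tau": joint torques, N m; "tcp_pos": TCP position; "eef_rot": TCP orientation; "contact_force": force on the tool from outside, world axes, zero at the start; "wrist_torque": the same for the moment, N m; "width": finger opening in m.
Only numpy, scipy, OpenCV 4.12 (cv2) and the standard library are available. Lean on these libraries where they do the work, as an engineer would, in place of code of your own. Each camera call takes 0.05 s, during which the arm holds its last target.

## Task

With the fingertips, sweep the three round collars lying on the counting board's deck through the narrow gate between the yellow posts, one at a time, letting each drop into the green-floored trough behind the gate before the next follows, until all three lie in the trough. Only push them along the deck: do not pick up or lift any collar, and leave the brass fitting, the red wheel and the gearmotor where they are.

Things in the scene. Friction and masses are not known exactly. Their poses are not given: they have to be found in the camera images.
- board: fixed blue-painted counting board, deck 60 mm above the table. Origin at table height under the deck; +x points to the gate, z up; all coordinates in this frame, mm. Pen inside: x -115 to -20, y -120 to 120. Black fences 8 thick, 20 high above the deck; funnel wings (same) run straight from (-20, +-124) to the gate at (65, +-28.5)
- gate (a point): point on the deck surface in the middle of the gate, 68 mm along +x from the board's origin, 60 mm above the table; +x points through it into the trough. The gate is 46 mm wide, between two yellow posts 26 mm high above the deck, at x 63 to 73 in the board's frame. The deck ends at x 73: a collar tips into the trough when its centre is pushed past there
- trough (a point): centre of the green floor of the open trough, 100 mm along +x from the board's origin, 5 mm above the table. The trough spans x 73 to 127, y -60 to 60 in the board's frame, 55 mm deep below the deck; its black end wall rises 6 mm above the deck. Level ledges at deck height lie at both its ends
- collar_steel: loose bright steel shaft collar, a flat round disc 32 mm in diameter and 10 mm thick with a 14 mm bore in its top, about 50 g; at first lies flat on the deck in the pen. Origin at the centre of its underside
- collar_black: loose black shaft collar, a flat round disc 32 mm in diameter and 10 mm thick with a 14 mm bore in its top, about 50 g; at first lies flat on the deck in the pen. Origin at the centre of its underside
- collar_brass: loose brass-coloured shaft collar, a flat round disc 32 mm in diameter and 10 mm thick with a 14 mm bore in its top, about 50 g; at first lies flat on the deck in the pen. Origin at the centre of its underside
- fitting: bystander: small brass fitting, 24 mm in diameter, 32 mm tall, standing loose on the ledge at the +y end of the trough; origin at the centre of its underside. Leave alone
- wheel: bystander: red plastic wheel lying flat on the table beside the board, 56 mm in diameter, hub 24 mm tall; origin at the centre of its underside. Leave alone
- gearmotor: bystander: grey gearbox 45 x 36 x 32 mm with a steel motor 28 mm thick sticking 35 mm out of its +x end and a shaft 15 mm out of its -x end, on the table beside the board; origin at the centre of the gearbox's underside. Leave alone

How it is judged:
On the way, in this order (a step that is already met when the one before it is completed fails the run):
1. a first collar has dropped into the trough, alone (((z of collar_steel in the frame of board below 0.045 m and x of collar_steel in the frame of board between 0.073 and 0.127 m and y of collar_steel in the frame of board between -0.06 and 0.06 m) or (z of collar_black in the frame of board below 0.045 m and x of collar_black in the frame of board between 0.073 and 0.127 m and y of collar_black in the frame of board between -0.06 and 0.06 m) or (z of collar_brass in the frame of board below 0.045 m and x of collar_brass in the frame of board between 0.073 and 0.127 m and y of collar_brass in the frame of board between -0.06 and 0.06 m))), for 0.2 s.
2. a second collar has dropped into the trough, after the first ((((z of collar_steel in the frame of board below 0.045 m and x of collar_steel in the frame of board between 0.073 and 0.127 m and y of collar_steel in the frame of board between -0.06 and 0.06 m) and (z of collar_black in the frame of board below 0.045 m and x of collar_black in the frame of board between 0.073 and 0.127 m and y of collar_black in the frame of board between -0.06 and 0.06 m)) or ((z of collar_black in the frame of board below 0.045 m and x of collar_black in the frame of board between 0.073 and 0.127 m and y of collar_black in the frame of board between -0.06 and 0.06 m) and (z of collar_brass in the frame of board below 0.045 m and x of collar_brass in the frame of board between 0.073 and 0.127 m and y of collar_brass in the frame of board between -0.06 and 0.06 m)) or ((z of collar_steel in the frame of board below 0.045 m and x of collar_steel in the frame of board between 0.073 and 0.127 m and y of collar_steel in the frame of board between -0.06 and 0.06 m) and (z of collar_brass in the frame of board below 0.045 m and x of collar_brass in the frame of board between 0.073 and 0.127 m and y of collar_brass in the frame of board between -0.06 and 0.06 m)))), for 0.2 s.
3. the third collar has dropped into the trough (z of each of collar_steel, collar_black, collar_brass in the frame of board below 0.045 m and x of collar_steel in the frame of board between 0.073 and 0.127 m and y of collar_steel in the frame of board between -0.06 and 0.06 m and x of collar_black in the frame of board between 0.073 and 0.127 m and y of collar_black in the frame of board between -0.06 and 0.06 m and x of collar_brass in the frame of board between 0.073 and 0.127 m and y of collar_brass in the frame of board between -0.06 and 0.06 m), for 0.2 s.
At the end, for the whole second after the job is handed in: all three collars lie at rest in the trough, the centres of their undersides at least 15 mm below the deck, having dropped in one after another (never two within 0.2 s); the fitting, wheel and gearmotor are within 12 mm of where they stood (all of step 3 and linear speed of each of collar_steel, collar_black, collar_brass below 0.02 m/s and distance of each of fitting, wheel, gearmotor from where it was at the start of the episode below 0.012 m); the robot touches nothing.
It fails at once if a collar is lifted off the deck (underside centre more than 16 mm above the deck) (z of any of collar_steel, collar_black, collar_brass in the frame of board above 0.076 m).
It fails at once if the fitting, wheel or gearmotor is moved more than 12 mm (distance of any of fitting, wheel, gearmotor from where it was at the start of the episode above 0.012 m).
It also fails if it takes over 72 s, if anything falls off the work surface, if the arm or the gripper's body presses on something with over 40 N, if the wrist force passes 120 N, or if a joint passes its speed limit or range.

## Working session

There is one attempt and no reset: what is moved stays moved. The work goes in short steps, each a Python script; the robot and the scene stay as the last script left them, time stands still between calls to the robot, and variables do not carry over. Pictures are saved under pics/ and viewed, and the job is handed in when it is done.

```bash
mkdir -p pics; ls; python3 - <<'E'
from station import ctrl,get_state,vision
import cv2
for n in("scene","top"):
    p,d=vision.grab_frame(n); cv2.imwrite(f"pics/{n}0.png",p)
    i=vision.camera_info(n); print(n,i["mtx"].tolist(),(-i["R"].T@i["t"]).round(3),i["R"].round(3).tolist())
s=get_state();print(s["time"],s["tcp_pos"],s["eef_rot"],s["width"],ctrl.pinch_z)
E
```

```text
pics
scene [[391.4423899319137, 0.0, 252.13790408537437], [0.0, 391.4423899319137, 187.52357289238176], [0.0, 0.0, 1.0]] [1.181 0.246 0.543] [[-0.335, 0.942, 0.005], [0.559, 0.203, -0.804], [-0.758, -0.267, -0.595]]
top [[467.39411719920736, 0.0, 259.142492743676], [0.0, 467.39411719920736, 200.53916302841756], [0.0, 0.0, 1.0]] [0.487 0.043 0.899] [[0.019, -0.999, 0.026], [-0.994, -0.022, -0.111], [0.112, -0.024, -0.993]]
0.1 [ 0.19212864 -0.5942833   0.23054094] [-7.60103047e-04  9.87789392e-01  1.55793197e-01 -1.34847131e-04] 0.08518432809219811 -0.0187
```

View pics/top0.png

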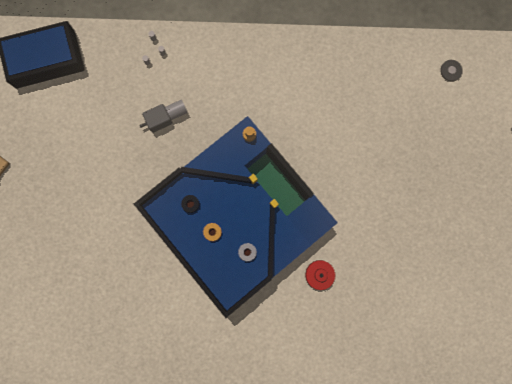

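View pics/scene0.png

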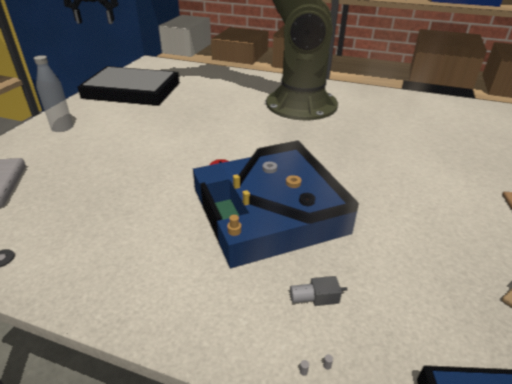

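```bash
cat > h.py <<'E'
from station import ctrl,get_state,vision,ticket,models
import numpy as np,cv2,json,os
from scipy.optimize import least_squares
def cam(n): 
    i=vision.camera_info(n); return i["mtx"],np.array(i["R"]),np.array(i["t"])
def ray_z(n,uv,z):
    K,R,t=cam(n); uv=np.atleast_2d(uv).astype(float)
    d=(np.linalg.inv(K)@np.c_[uv,np.ones(len(uv))].T).T@R; c=-R.T@t
    return c+d*((z-c[2])/d[:,2])[:,None]
def cloud(n,d):
    K,R,t=cam(n); v,u=np.mgrid[:384,:512]
    P=np.stack([(u-K[0,2])/K[0,0]*d,(v-K[1,2])/K[1,1]*d,d],-1)
    return (P-t)@R
def load():
    b=json.load(open("board.json")); return np.array(b[:2]),b[2]
def Rm(a): return np.array([[np.cos(a),-np.sin(a)],[np.sin(a),np.cos(a)]])
def w2b(p):
    o,a=load(); return (np.atleast_2d(p)[:,:2]-o)@Rm(a)*1000
def b2w(p):
    o,a=load(); return o+Rm(a)@(np.array(p)/1000)
def proj(n,X):
    K,R,t=cam(n); c=np.atleast_2d(X)@R.T+t; q=c@K.T; return q[:,:2]/q[:,2:]
E
python3 - <<'E'
from h import *
p,d=vision.grab_frame("top"); W=cloud("top",d)
hsv=cv2.cvtColor(p,cv2.COLOR_BGR2HSV)
# yellow
m=cv2.inRange(hsv,(22,150,150),(34,255,255)); n,l,s,c=cv2.connectedComponentsWithStats(m)
for i in range(1,n):
    if s[i,4]>8: print("yel",c[i],s[i,4],ray_z("top",c[i],.086)[0].round(4))
reg=(np.mgrid[:384,:512][1]>125)&(np.mgrid[:384,:512][1]<345)&(np.mgrid[:384,:512][0]>110)&(np.mgrid[:384,:512][0]<325)
f=reg&(p.max(2)<45)&(abs(W[...,2]-.08)<.006)&(d>0)
print("fence px",f.sum(), np.median(W[...,2][f]))
pts=np.argwhere(f)[:,::-1]; P=ray_z("top",pts,.08)[:,:2]
cv2.imwrite("pics/f.png",f.astype(np.uint8)*255)
segs=np.array([[[-119,-124],[-119,124]],[[-119,124],[-20,124]],[[-119,-124],[-20,-124]],[[-20,124],[65,28.5]],[[-20,-124],[65,-28.5]]])/1000.
def res(q):
    B=(P-q[:2])@Rm(q[2]); D=[]
    for a,b in segs:
        t=np.clip((B-a)@(b-a)/((b-a)@(b-a)),0,1); D.append(np.linalg.norm(B-a-t[:,None]*(b-a),axis=1))
    return np.min(D,0)
best=min((least_squares(res,[*P.mean(0),a],loss="soft_l1",f_scale=.003) for a in np.arange(-3,3.2,.4)),key=lambda r:r.cost)
print(best.x, np.mean(res(best.x)), np.percentile(res(best.x),95))
json.dump(list(best.x),open("board.json","w"))
for y in (28,-28): print("post pred",b2w([68,y]))
for k in("steel","black","brass"):
    r=models.masks_of("top","collar_"+k)
    for e in r[:2]:
        mm=e["mask"]; uv=np.argwhere(mm)[:,::-1].mean(0); X=ray_z("top",uv,.07)[0]
        print(k,e["p"],e["point"],uv.round(1),mm.sum(),"z",np.median(W[...,2][mm&(d>0)]).round(4),X.round(4),w2b(X).round(1))
o=p.copy()
for a,b in segs*1000:
    q=proj("top",[[*b2w(a),.08],[*b2w(b),.08]]); cv2.line(o,tuple(map(int,q[0].round())),tuple(map(int,q[1].round())),(0,255,0),1)
cv2.imwrite("pics/fit.png",cv2.resize(o[100:330,110:350],None,fx=2.5,fy=2.5,interpolation=cv2.INTER_NEAREST))
E
```

```text
yel [252.72222222 177.52777778] 36 [0.6184 0.035  0.086 ]
yel [274.02941176 202.88235294] 34 [ 0.5743 -0.0032  0.086 ]
fence px 1353 0.07998688539096979
[ 0.55202559  0.06664168 -0.86033443] 0.00212444520304531 0.004353467328996385
post pred [0.6175998 0.0333547]
post pred [ 0.5751484 -0.0031676]
steel 0.5 [250.1, 250.7] [247.3 251.4] 266 z 0.0697 [0.4891 0.0418 0.07  ] [[-22.2 -63.9]]
steel 0.33 [236.1, 214.6] [236.3 215.4] 20179 z 0.0603 [0.5524 0.0627 0.07  ] [[ 3.2 -2.3]]
black 0.74 [190.8, 202.1] [190.4 203.3] 245 z 0.0694 [0.5722 0.1446 0.07  ] [[-45.9  66.1]]
black 0.36 [318.8, 274.4] [320.4 274.6] 714 z 0.0167 [ 0.4509 -0.0876  0.07  ] [[  51.  -177.3]]
brass 0.63 [211.6, 231.4] [212.3 231.3] 269 z 0.0696 [0.5232 0.1043 0.07  ] [[-47.4   2.7]]
```

View pics/fit.png

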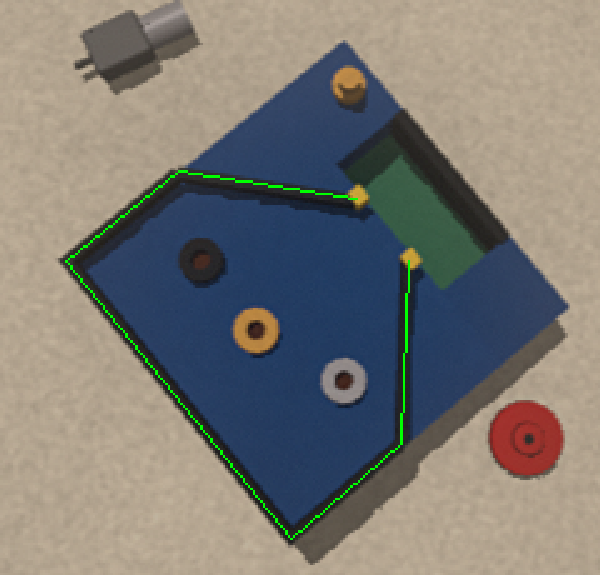

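```bash
cat >> h.py <<'E'
def quat(psi): # tool down, tool x at psi
    return np.array([0,np.cos(psi/2),np.sin(psi/2),0])
ZP=.0645; ZU=.125
def pose_q(ang_b):
    """ang_b: push direction in board frame (rad); push along +-tool x"""
    o,a=load(); return a+ang_b
def best_q(xy,ang_b,z=ZU):
    q0=np.array(get_state()["qpos"]); best=None
    for k in(0,np.pi):
        q=quat(pose_q(ang_b)+k); j=ctrl.ik([*xy,z],q)
        if j is None: continue
        c=abs(np.array(j)-q0).max()
        if best is None or c<best[0]: best=(c,q,k)
    return best
def look(tag,names=("steel","black","brass")):
    p,d=vision.grab_frame("top"); cv2.imwrite(f"pics/{tag}.png",cv2.resize(p[90:330,110:350],None,fx=2.4,fy=2.4,interpolation=cv2.INTER_NEAREST))
    W=cloud("top",d); out={}
    for k in names:
        for e in models.masks_of("top","collar_"+k)[:2]:
            mm=e["mask"]
            if not 60<mm.sum()<400: continue
            z=np.median(W[...,2][mm&(d>0)]); uv=np.argwhere(mm)[:,::-1].mean(0)
            X=ray_z("top",uv,.07 if z>.05 else z)[0]
            print(k,round(e["p"],2),int(mm.sum()),"z",z.round(4),w2b(X)[0].round(1)); out.setdefault(k,w2b(X)[0])
    return out
def push(c,e,gap=8,speed=.06,back=10,face=11,up=True):
    """push collar with centre c to centre e (board mm)"""
    c=np.array(c,float);e=np.array(e,float);u=(e-c)/np.linalg.norm(e-c);ang=np.arctan2(u[1],u[0])
    s=c-u*(16+face+gap); f=e-u*(16+face)
    b=best_q(b2w(s),ang); print("ik",b[0].round(2),"k",b[2],"start",s.round(1),"end",f.round(1),"t",get_state()["time"])
    ctrl.movep([*b2w(s),ZU],b[1])
    ctrl.movel([*b2w(s),ZP],max_speed=.12)
    ctrl.movel([*b2w(f),ZP],max_speed=speed)
    st=get_state();print("F",np.round(st["contact_force"],1),"tcp_b",w2b(st["tcp_pos"])[0].round(1),"z",st["tcp_pos"][2])
    if back: ctrl.movel([*b2w(f-u*back),ZP],max_speed=.1)
    if up: ctrl.movel([*b2w(f-u*back),ZU],max_speed=.2)
    print("t",get_state()["time"])
E
python3 - <<'E'
from h import *
ctrl.close_gripper(); print(get_state()["time"],get_state()["width"])
for c,e in (((-47,3),(78,0)),((-22,-64),(15,0)),((-46,66),(15,0))):
    u=np.subtract(e,c);a=np.arctan2(u[1],u[0]); 
    for z in(ZU,ZP): 
        for pt in (c,e): print(best_q(b2w(pt),a,z))
b=best_q(b2w([-82,3]),0.0)
ctrl.movep([*b2w([-82,3]),ZU],b[1]); print(get_state()["time"])
p,_=vision.grab_frame("scene"); cv2.imwrite("pics/s1.png",cv2.resize(p[60:310,130:430],None,fx=2.4,fy=2.4))
E
```

```text
1.0667 0.00013163340259191126
(np.float64(1.0243077861095937), array([0.        , 0.42789717, 0.90382742, 0.        ]), 3.141592653589793)
(np.float64(0.9022756994263037), array([0.        , 0.42789717, 0.90382742, 0.        ]), 3.141592653589793)
(np.float64(1.1330107055549912), array([0.        , 0.42789717, 0.90382742, 0.        ]), 3.141592653589793)
(np.float64(0.9468781339610233), array([0.        , 0.42789717, 0.90382742, 0.        ]), 3.141592653589793)
(np.float64(1.1063239241572052), array([ 0.        , -0.09300652,  0.9956655 ,  0.        ]), 3.141592653589793)
(np.float64(1.0813729950681452), array([ 0.        , -0.09300652,  0.9956655 ,  0.        ]), 3.141592653589793)
(np.float64(1.0170510141298743), array([ 0.        , -0.09300652,  0.9956655 ,  0.        ]), 3.141592653589793)
(np.float64(0.9918258635276115), array([ 0.        , -0.09300652,  0.9956655 ,  0.        ]), 3.141592653589793)
(np.float64(1.147796747228679), array([0.        , 0.74633685, 0.6655684 , 0.        ]), 3.141592653589793)
(np.float64(1.043257653209567), array([0.        , 0.74633685, 0.6655684 , 0.        ]), 3.141592653589793)
(np.float64(1.2395556180391214), array([0.        , 0.74633685, 0.6655684 , 0.        ]), 3.141592653589793)
(np.float64(1.1099333669375464), array([0.        , 0.74633685, 0.6655684 , 0.        ]), 3.141592653589793)
3.8667
```

View pics/s1.png

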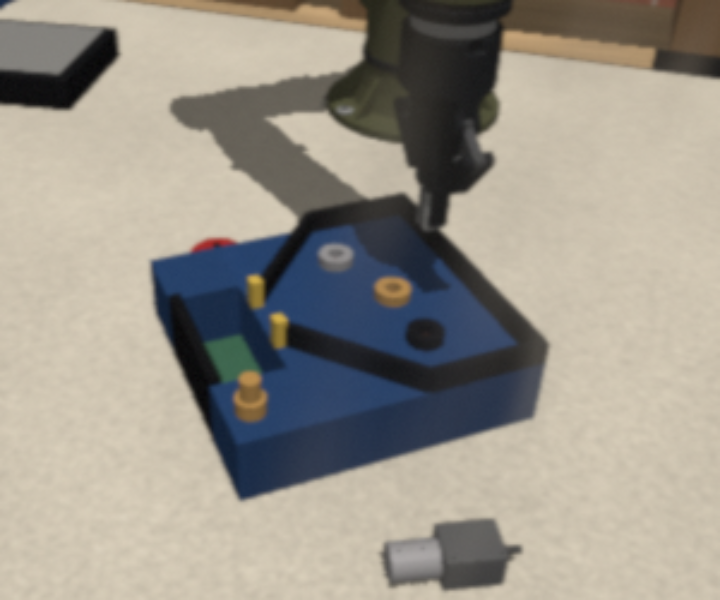

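```bash
python3 - <<'E'
from h import *
push((-47.4,2.7),(35,.8),up=False,back=0)
look("a1")
E
```

```text
ik 0.02 k 3.141592653589793 start [-82.4   3.5] end [8.  1.4] t 3.9167
F [ 0.1 -0.3 -0.2] tcp_b [7.7 1.5] z 0.06454894204080054
t 6.4833
```

View pics/a1.png

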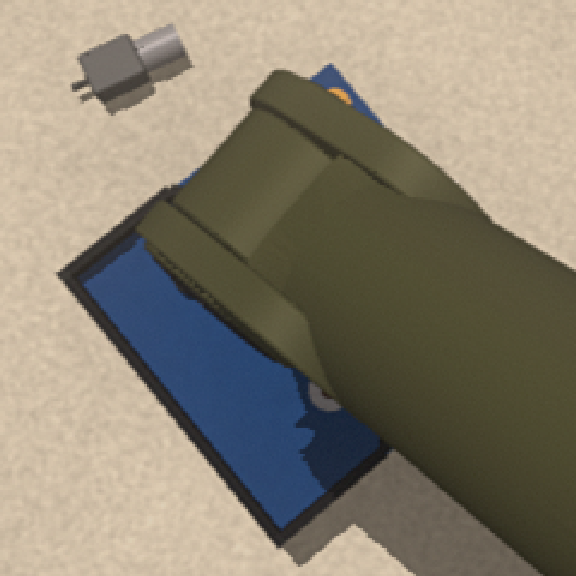

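Top view is blocked by the arm; use the scene camera.

```bash
cat >> h.py <<'E'
def lookS(tag,names=()):
    p,d=vision.grab_frame("scene"); cv2.imwrite(f"pics/{tag}.png",cv2.resize(p[110:280,180:380],None,fx=3.5,fy=3.5))
    W=cloud("scene",d); out={}
    for k in names:
        for e in models.masks_of("scene","collar_"+k)[:2]:
            mm=e["mask"]; q=W[mm&(d>0)]
            if not len(q): continue
            z=np.median(q[:,2]); t=mm&(d>0)&(abs(W[...,2]-.07)<.003); n=t.sum()
            b=w2b(W[t].mean(0))[0].round(1) if n else None
            if n: 
                hull=cv2.convexHull(w2b(W[t]).astype(np.float32)); (cx,cy),r=cv2.minEnclosingCircle(hull)
            print(k,round(e["p"],2),int(mm.sum()),"medz",z.round(3),"medxy",w2b(np.median(q,0))[0].round(1),"top",n,b,(round(cx,1),round(cy,1),round(r,1)) if n else None)
            if n: out.setdefault(k,np.array([cx,cy]))
    return out
E
python3 - <<'E'
from h import *
lookS("a2",("brass","steel","black"))
E
```

```text
brass 0.48 178 medz 0.07 medxy [36.9  5.1] top 126 [35.6  3. ] (35.5, 1.3, 17.1)
black 0.51 182 medz 0.07 medxy [-45.2  71.2] top 132 [-47.1  69.2] (-47.4, 67.0, 17.0)
```

View pics/a2.png

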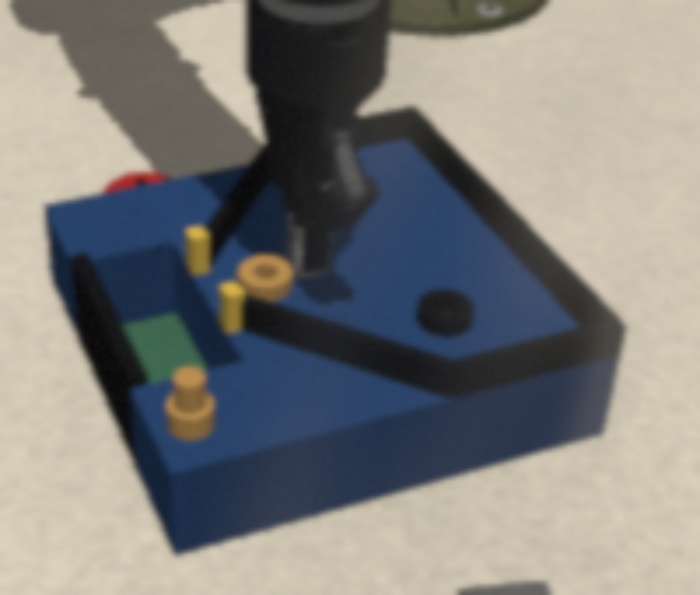

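```bash
python3 - <<'E'
from h import *
ctrl.movel([*b2w([54,.8]),ZP],max_speed=.06)
st=get_state();print(st["contact_force"],w2b(st["tcp_pos"]),st["time"])
ctrl.pause(.3)
lookS("a3",("brass","black"))
E
```

```text
[-0.85667616 -0.06574042  0.73194795] [[53.56865423  0.84410557]] 7.8
brass 0.58 63 medz 0.016 medxy [98.1 -2.3] top 0 None None
black 0.5 172 medz 0.07 medxy [-43.8  72. ] top 127 [-46.3  69.5] (-47.0, 68.0, 16.1)
```

View pics/a3.png

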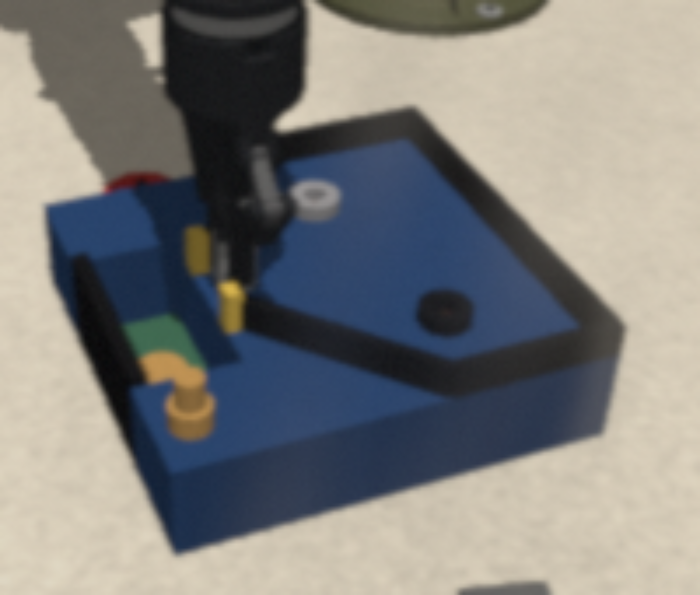

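Brass lies on the trough floor near (98, -2), top at 16 mm. Next is steel.

```bash
python3 - <<'E'
from h import *
ctrl.movel([*b2w([30,.8]),ZP],max_speed=.12)
ctrl.movel([*b2w([30,.8]),ZU],max_speed=.15)
push((-22.2,-63.9),(18,0))
lookS("b1",("steel","black","brass"))
E
```

```text
ik 0.77 k 3.141592653589793 start [-40.8 -93.5] end [  3.6 -22.9] t 9.15
F [ 0.6 -0.8  0.2] tcp_b [  3.6 -23.1] z 0.06451406116867314
t 12.8083
steel 0.65 128 medz 0.07 medxy [19.7  6.2] top 97 [17.9  4.1] (16.7, 3.2, 15.1)
black 0.51 176 medz 0.07 medxy [-44.9  71.4] top 128 [-46.9  69.3] (-46.8, 67.7, 16.8)
brass 0.38 80 medz 0.016 medxy [98.4 -1.3] top 1 [125.9  61.9] (125.9, 61.9, 0.0)
```

View pics/b1.png

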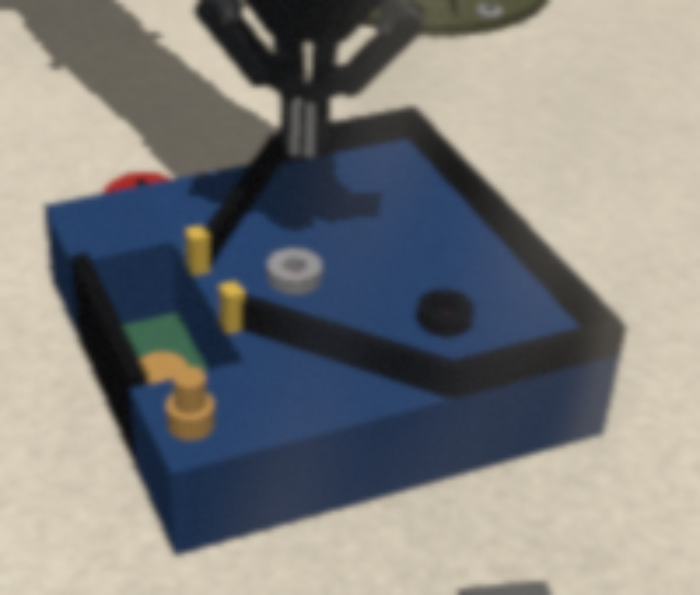

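```bash
python3 - <<'E'
from h import *
push((17.5,1.2),(81,0),up=False,back=0)
ctrl.pause(.3)
lookS("b2",("steel","black","brass"))
E
```

```text
ik 0.89 k 3.141592653589793 start [-17.5   1.9] end [54.   0.5] t 13.0083
F [ 0.4  0.2 -0.6] tcp_b [53.6  0.6] z 0.06456739204834351
t 15.8667
steel 0.46 81 medz 0.031 medxy [87.9  5.7] top 0 None None
black 0.59 185 medz 0.07 medxy [-45.7  71.7] top 135 [-47.2  69.3] (-48.2, 68.0, 16.5)
brass 0.38 75 medz 0.016 medxy [99.4 -0.7] top 1 [126.1  62.5] (126.1, 62.5, 0.0)
```

View pics/b2.png

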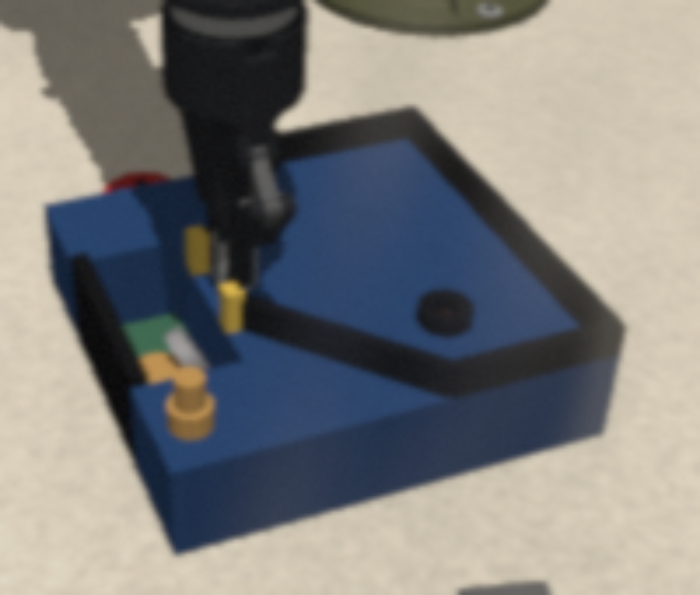

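```bash
python3 - <<'E'
from h import *
ctrl.movel([*b2w([30,.6]),ZP],max_speed=.12)
ctrl.movel([*b2w([30,.6]),ZU],max_speed=.15)
push((-46,66.1),(14,0))
lookS("c1",("steel","black","brass"))
E
```

```text
ik 0.87 k 3.141592653589793 start [-69.5  92. ] end [-4.1 20. ] t 17.2667
F [-0.2 -0.6  0.5] tcp_b [-4.4 20. ] z 0.0644087790583815
t 21.2417
steel 0.66 1219 medz 0.029 medxy [ 21.3 250.8] top 0 None None
steel 0.51 76 medz 0.032 medxy [87.3  6.8] top 0 None None
black 0.5 153 medz 0.07 medxy [16.   3.9] top 113 [14.3  1.9] (15.4, 0.1, 17.0)
brass 0.65 68 medz 0.016 medxy [98.7 -2.4] top 0 None None
```

View pics/c1.png

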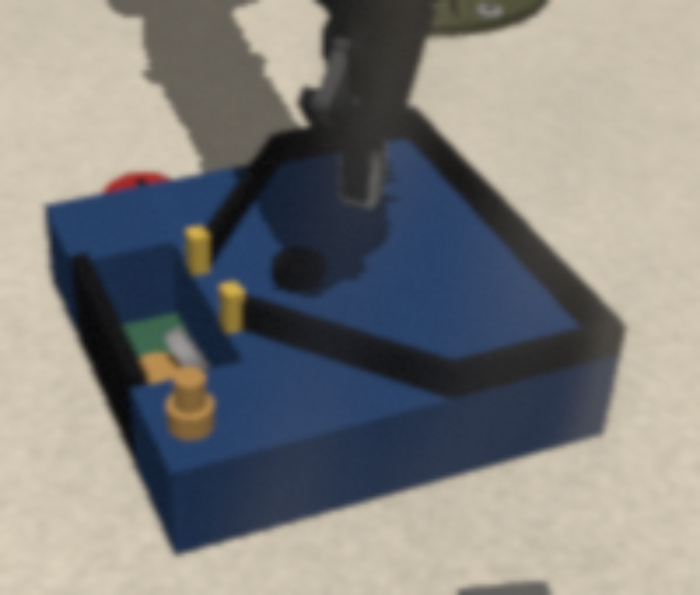

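```bash
python3 - <<'E'
from h import *
push((14.5,-.7),(86,-2.5),up=False,back=0,speed=.09)
ctrl.pause(.3)
lookS("c2",("steel","black","brass"))
E
```

```text
ik 0.66 k 3.141592653589793 start [-20.5   0.2] end [59.  -1.8] t 21.4417
F [ 0.4 -0.4  0.6] tcp_b [58.3 -1.7] z 0.06458459207435005
t 23.8083
steel 0.47 69 medz 0.029 medxy [89.   6.8] top 0 None None
black 0.65 157 medz 0.054 medxy [82.6  0.4] top 0 None None
brass 0.45 53 medz 0.016 medxy [99.8 -1.7] top 0 None None
```

View pics/c2.png

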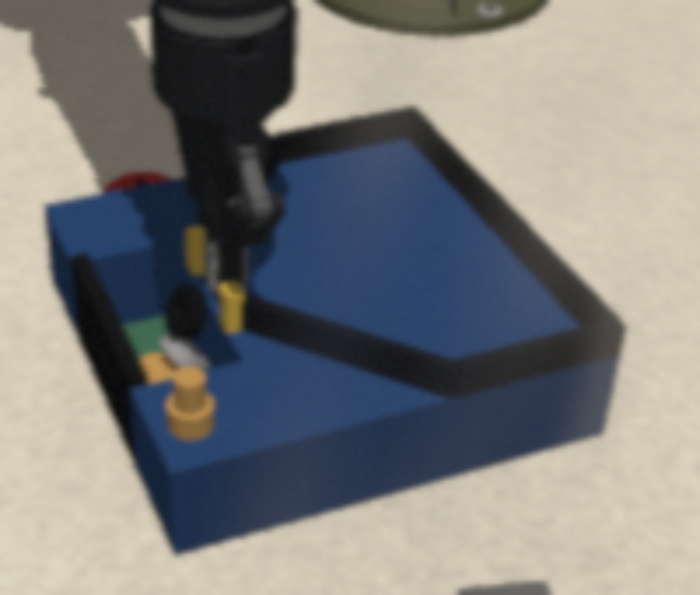

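```bash
python3 - <<'E'
from h import *
ctrl.movel([*b2w([58,-1.5]),.0625],max_speed=.05)
ctrl.movel([*b2w([74,-1.5]),.0625],max_speed=.06)
st=get_state();print(st["contact_force"],w2b(st["tcp_pos"]),st["time"])
ctrl.pause(.3)
lookS("c3",("steel","black","brass"))
E
```

```text
[-0.01156965  1.02440232 -0.33733568] [[74.59912238 -1.71056965]] 24.975
steel 0.51 80 medz 0.027 medxy [90.5  7.3] top 0 None None
black 0.71 134 medz 0.049 medxy [86.2 -0.6] top 1 [84.3  3.2] (84.3, 3.2, 0.0)
```

View pics/c3.png

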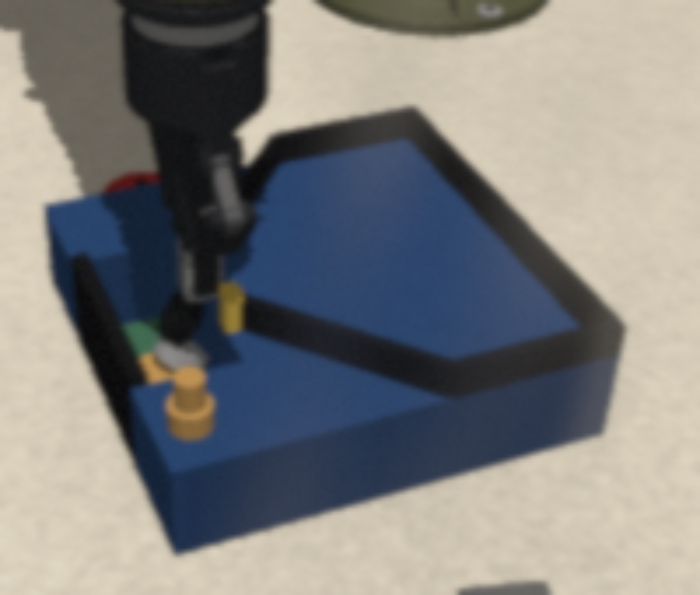

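```bash
python3 - <<'E'
from h import *
ctrl.movel([*b2w([88,-1.5]),.0625],max_speed=.06)
st=get_state();print(st["contact_force"],w2b(st["tcp_pos"]),st["time"])
ctrl.pause(.3)
lookS("c4",("steel","black","brass"))
E
```

```text
[-0.11978446  0.04136171  0.19280152] [[88.6113794  -1.72672933]] 25.8583
steel 0.64 84 medz 0.027 medxy [91.3  6.3] top 0 None None
steel 0.28 219 medz 0.076 medxy [116.5 104.5] top 33 [117.8 107.1] (116.2, 102.2, 10.8)
black 0.63 81 medz 0.048 medxy [87.1  3.6] top 0 None None
brass 0.45 12956 medz 0.061 medxy [ 6.6 43.4] top 650 [-23.3  26.9] (-15.4, 7.9, 162.6)
```

View pics/c4.png

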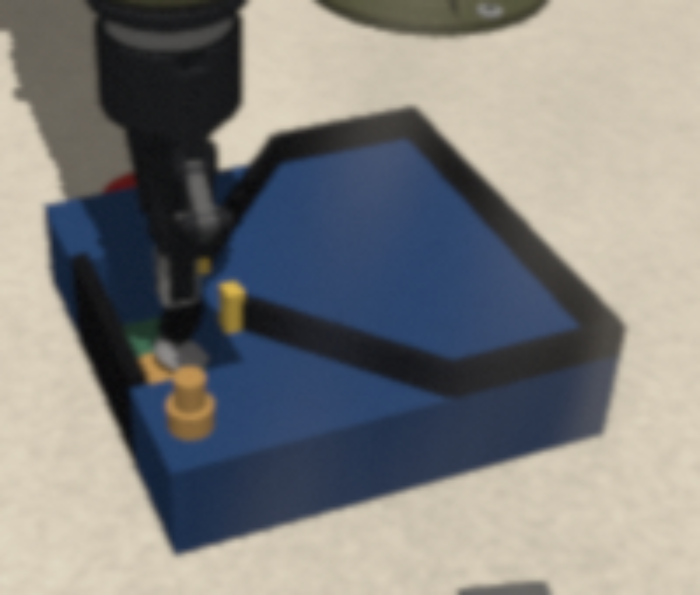

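```bash
python3 - <<'E'
from h import *
ctrl.movel([*b2w([88,-1.5]),.135],max_speed=.1)
p=b2w([-60,-30]); ctrl.movel([*p,.16],max_speed=.25)
o=lookS("c5",("steel","black","brass")); print(get_state()["time"])
look("c6")
E
```

```text
steel 0.71 13331 medz 0.061 medxy [ 6.5 36.1] top 661 [-17.  25.] (-15.3, 8.1, 162.6)
steel 0.44 96 medz 0.027 medxy [90.3  6.7] top 0 None None
black 0.59 13568 medz 0.061 medxy [ 6.8 35.8] top 662 [-16.8  25.1] (-15.3, 8.1, 162.6)
brass 0.62 43 medz 0.016 medxy [103.3  -1.5] top 0 None None
28.1917
black 0.51 185 z 0.0523 [83.  -7.3]
```

View pics/c5.png

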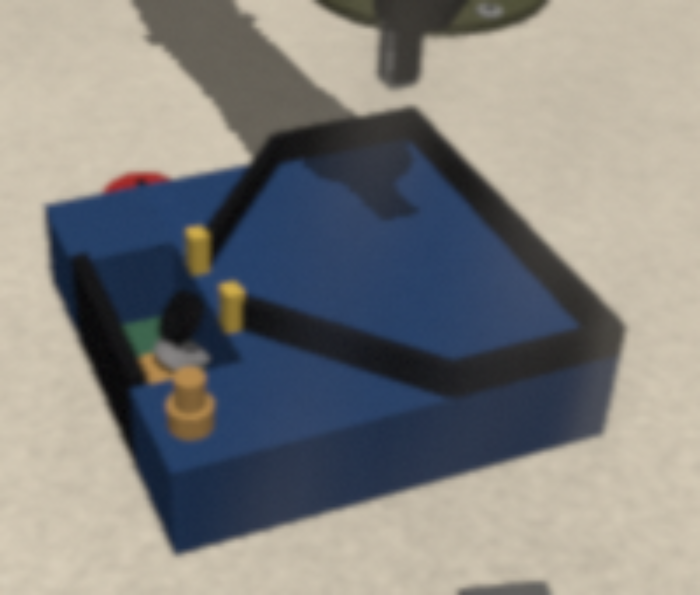

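View pics/c6.png

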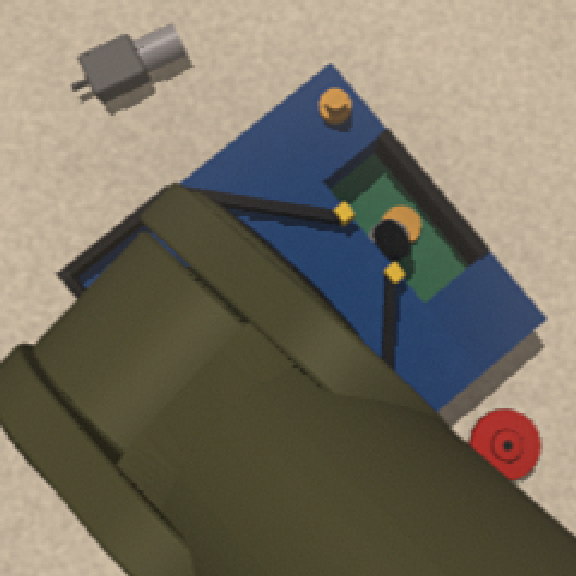

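```bash
python3 - <<'E'
from h import *
for n in("top","scene"):
    p,d=vision.grab_frame(n); W=cloud(n,d); B=np.dstack([w2b(W.reshape(-1,3)).reshape(384,512,2),W[...,2]*1000])
    m=(d>0)&(B[...,0]>71)&(B[...,0]<122)&(abs(B[...,1])<35)&(B[...,2]>20)&(B[...,2]<76)&(p.max(2)<60)
    q=B[m]; print(n,len(q),q.min(0).round(1),q.max(0).round(1),q.mean(0).round(1))
    A=np.c_[q[:,:2],np.ones(len(q))]; 
    from numpy.linalg import svd
    c=np.median(q,0); print("normal",svd(q-c)[2][2].round(2),"rms",np.std((q-c)@svd(q-c)[2][2]).round(1))
    # height vs x profile
    for x in range(72,122,4):
        s=q[(q[:,0]>=x)&(q[:,0]<x+4)]
        if len(s): print(x,len(s),s[:,2].min().round(1),np.median(s[:,2]).round(1),s[:,2].max().round(1),"y",s[:,1].min().round(),s[:,1].max().round())
    ms=(d>0)&(B[...,0]>71)&(B[...,0]<125)&(abs(B[...,1])<58)&(B[...,2]>10)&(B[...,2]<58)&(p.min(2)>90); s=B[ms]
    if len(s): print("steel",len(s),s.min(0).round(1),s.max(0).round(1),s.mean(0).round(1))
    cv2.imwrite(f"pics/z_{n}.png",cv2.resize(p[150:240,235:325] if n=="top" else p[170:230,200:270],None,fx=6,fy=6,interpolation=cv2.INTER_CUBIC)*2.0)
E
```

```text
top 180 [ 73.8 -21.9  20.5] [98.6  8.6 61. ] [85.2 -6.9 50.6]
normal [-0.74  0.16 -0.66] rms 3.5
72 15 50.1 54.9 58.8 y -16.0 2.0
76 36 20.5 56.3 60.5 y -21.0 6.0
80 34 44.7 57.7 61.0 y -22.0 8.0
84 27 49.5 53.6 57.0 y -22.0 8.0
88 32 36.9 45.3 53.7 y -21.0 9.0
92 26 40.1 43.3 49.9 y -20.0 6.0
96 10 36.6 39.0 41.8 y -12.0 1.0
steel 8 [78.  -7.3 19.6] [103.   11.1  27.1] [90.7  3.7 23.7]
scene 215 [ 71.  -34.7  20.9] [98.  31.5 61.2] [81.8  1.1 46.7]
normal [ 0.96  0.28 -0.05] rms 7.8
72 11 45.7 55.9 58.0 y -34.0 3.0
76 16 47.6 57.3 61.2 y -11.0 7.0
80 32 45.0 55.6 60.5 y -19.0 10.0
84 35 40.0 49.5 56.8 y -21.0 12.0
88 31 29.5 45.0 52.4 y -22.0 11.0
92 22 38.2 41.9 47.4 y -19.0 7.0
96 7 36.1 39.7 42.2 y -8.0 5.0
steel 71 [73.3 -9.9 15.3] [102.2  14.7  33.8] [91.5  6.  26.9][ WARN:0@0.511] global loadsave.cpp:1063 imwrite_ Unsupported depth image for selected encoder is fallbacked to CV_8U.
```

View pics/z_top.png

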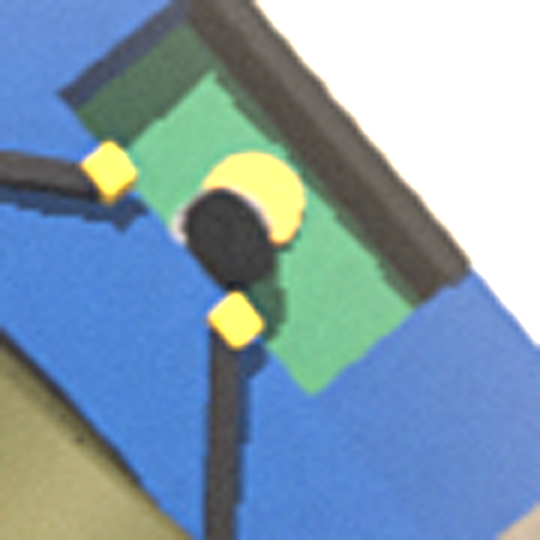

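View pics/z_scene.png

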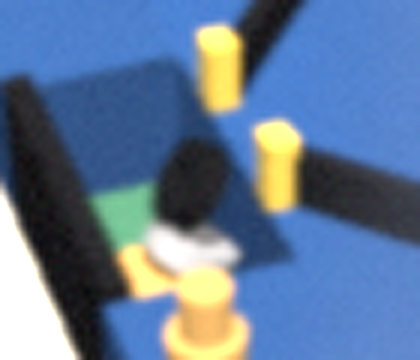

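```bash
python3 - <<'E'
from h import *
x=90; ang=-np.pi/2
b=best_q(b2w([x,27]),ang,.14); print(b)
ctrl.movep([*b2w([x,27]),.14],b[1])
ctrl.movel([*b2w([x,27]),.05],max_speed=.1)
print(get_state()["contact_force"],w2b(get_state()["tcp_pos"]))
ctrl.movel([*b2w([x,-2]),.05],max_speed=.04)
st=get_state();print(st["contact_force"],w2b(st["tcp_pos"]),st["time"])
ctrl.pause(.3)
lookS("d1",("black","steel"))
E
```

```text
(np.float64(1.0816173485819904), array([0.        , 0.93756619, 0.3478069 , 0.        ]), 3.141592653589793)
[-0.20128181  0.20269807  0.66201604] [[90.23576898 27.43592531]]
[ 0.55730954  0.54244836 -0.22691588] [[89.86820592 -1.93070036]] 31.425
steel 0.5 112 medz 0.027 medxy [90.1  1.8] top 0 None None
```

View pics/d1.png

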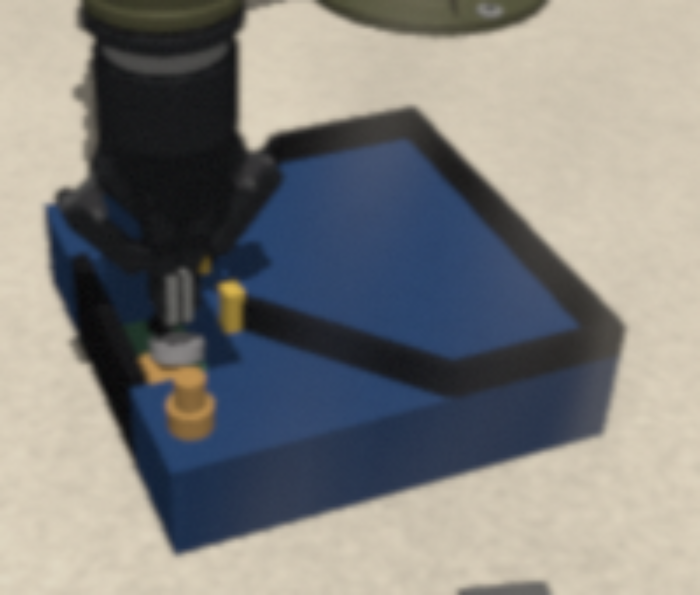

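```bash
python3 - <<'E'
from h import *
st=get_state()
ctrl.movel([*b2w([90,4]),.05],max_speed=.06)
ctrl.movel([*b2w([90,4]),.14],max_speed=.15)
ctrl.movel([*b2w([-70,-20]),.17],max_speed=.25)
ctrl.pause(.3)
lookS("d2"); look("d3")
for n in("top","scene"):
    p,d=vision.grab_frame(n); W=cloud(n,d); B=np.dstack([w2b(W.reshape(-1,3)).reshape(384,512,2),W[...,2]*1000])
    m=(d>0)&(B[...,0]>75)&(B[...,0]<121)&(abs(B[...,1])<58)&(B[...,2]>8)&(B[...,2]<76)
    for nm,mm in(("dark",m&(p.max(2)<60)),("grey",m&(p.min(2)>90))):
        q=B[mm]
        if len(q): print(n,nm,len(q),np.percentile(q,5,axis=0).round(1),np.percentile(q,95,axis=0).round(1),q.max(0).round(1),np.median(q,0).round(1))
print(get_state()["time"])
E
```

```text
black 0.56 170 z 0.0445 [ 88.5 -21. ]
brass 0.68 107 z 0.0153 [108.6   3.8]
top dark 178 [ 78.8 -34.3  30.3] [99.8 -8.3 51.6] [105.8  55.1  54.5] [ 89.  -20.3  42.9]
top grey 99 [78.1 -8.2 23.7] [101.8   7.3  31.6] [104.4  10.1  33.2] [87.9 -0.2 28.5]
scene dark 101 [ 78.3 -31.4  32.7] [99.5 -5.6 51.3] [102.6  -4.   53.4] [ 88.9 -11.   44.9]
scene grey 98 [ 78.2 -10.9  22.3] [102.2   9.3  31.2] [103.2  10.2  32.2] [90.6  2.4 27.8]
34.3333
```

View pics/d2.png

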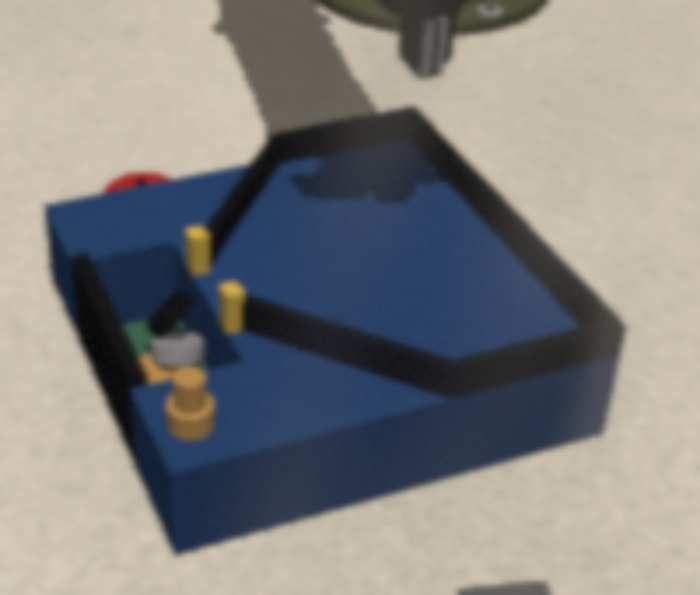

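View pics/d3.png

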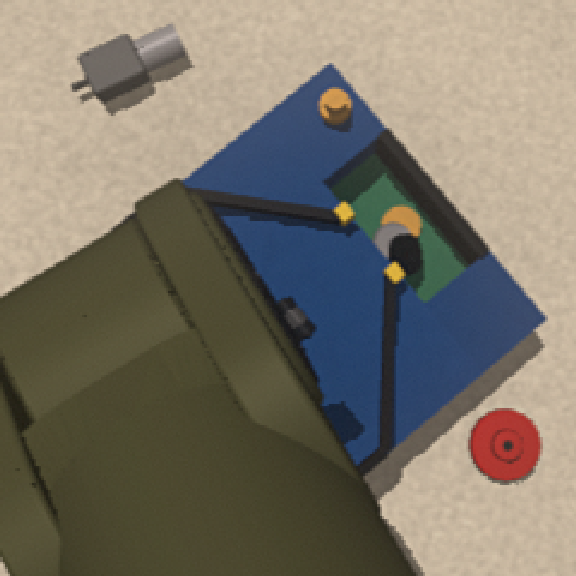

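```bash
python3 - <<'E'
from h import *
print(get_state()["contact_force"],get_state()["tcp_pos"]); p,d=vision.grab_frame("top")
p0=cv2.imread("pics/top0.png")
for k,(u,v,r) in {"wheel":(320,275,22),"fitting":(249,133,12),"motor":(162,115,28)}.items():
    print(k,cv2.phaseCorrelate(*[cv2.cvtColor(x[v-r:v+r,u-r:u+r],cv2.COLOR_BGR2GRAY).astype(np.float64) for x in(p0,p)]))
ticket.close_job()
E
```

```text
[-1.07911259  0.65073204 -0.53898256] [0.49123799 0.10667604 0.17001965]
wheel ((0.4787963852790007, 0.5030539645287391), 0.9992902789574026)
fitting ((0.02726240170930261, 0.043918381661743666), 0.9964031996145088)
motor ((0.021182035590772585, -0.007991015765732357), 0.99712233651693)
the job is handed in; nothing more can be done
```

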